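# Park the sled plunger and slide the well plate out from under the dispensing head

## Task

The plate has been filled: unlock the sled of the dispensing station by pulling its black T-handle plunger up and turning it a quarter turn, so that it stays up by itself in its rest notch, then let go and take the hand away from it. Then push the sled gently out from under the head (its upright end flange is there to push against) until it is fully out against its stops. Leave the plunger resting in its notch and the plate flat in its nest, and do not disturb the things standing around.

Things in the scene. Friction and masses are not known exactly. Their poses are not given: they have to be found in the camera images.
- t_handle (a point): Centre of the plunger's black T-handle: a level bar 72 mm long, 14 wide, 18 high, on an upright steel stem. The point is half-way up the bar, on the plunger's vertical axis, 92 mm above the bench when down. y runs along the bar, z up. It starts down: its pin locks the sled and the bar lies along the sliding direction. The spring pulls it down with 6 N at the bottom, 11 N when lifted 15 mm.
- sleeve_top (a point): Centre of the top of the steel sleeve below the handle, 36 mm in diameter, fixed on the sled, 67 mm above the bench; axes as those of the flange. With the plunger down it is 16 mm below the bar's underside. Across its top run a deep slot, in which the stem's cross pin lies when locked so that the bar cannot turn, and square to it a shallow V: the rest notch.
- plunger (a joint): Lift of the plunger in m: 0 down (locked), 0.018 at its upper stop. The bar can be turned only while lifted more than 0.012. Let go at a quarter turn, it drops to 0.009 in the rest notch and stays there, its pin clear of the base.
- plunger_turn (a joint): Turn of the T-handle about the vertical in rad: 0 as locked, positive counter-clockwise seen from above. The rest notch is at +1.57 and also at -1.57 (either will do); let go within 0.2 of it, the handle settles into the notch. It turns at most 1.9 either way.
- sled (a joint): Travel of the sled in m: 0 where it is locked under the head, 0.115 fully out against its rubber stops. It slides level with about 2 N of friction and stays where it is left.
- flange (a point): Middle of the top edge, on the inner face (towards plunger and head), of the sled's upright end flange: a sheet 120 mm wide, 5 thick, 50 high above the sled's top (37 mm above the bench). -y is the way the sled slides out, x runs along the flange, z up. The plunger's axis is 85 mm from this face on the +y side: fingers fit between the parked handle and the flange to push towards -y.
- nest (a point): Point fixed to the sled where the centre of the seated plate belongs; axes as those of the flange. It lies 135 mm from the plunger's axis on the +y side. At the start the fixed head is centred over it: a grey block 206 mm wide, 100 mm along the sliding direction, its top 128 mm above the bench.
- plate_center (a point): Centre of the white 96-well plate, 128 x 86 x 14 mm, about 0.1 kg, loose in the nest between corner stops 7 mm high with 1.5 mm play. z up.
- reagent_bottle: Bystander: amber jar with black cap, 72 mm diameter, 150 mm tall, standing on the bench; origin at the centre of its underside.
- tip_box: Bystander: grey box with white lid, 85 x 122 x 67 mm; origin at the centre of its underside.
- vial_rack: Bystander: grey rack with small amber vials, 70 x 120 x 56 mm; origin at the centre of its underside.

How it is judged:
On the way:
1. the plunger rests up in its notch, a quarter turn round, the hand is away from it (over 30 mm from the handle's centre) and the sled is still in its place under the head (value of joint plunger between 0.0072 and 0.0108 m and (value of joint plunger_turn above 1.37 rad or value of joint plunger_turn below -1.37 rad) and value of joint sled below 0.01 m and distance between the grasp point and t_handle above 0.03 m), for 0.2 s.
At the end, for the whole second after the job is handed in: The sled is out against its stops (within 6 mm) and at rest, the plunger is up in its rest notch (lift 7.2 to 10.8 mm, at least 1.37 rad round either way), and the plate lies flat in its nest (within 5 mm, 0.04 rad) (value of joint sled above 0.109 m and value of joint plunger between 0.0072 and 0.0108 m and (value of joint plunger_turn above 1.37 rad or value of joint plunger_turn below -1.37 rad) and horizontal distance between plate_center and nest below 0.005 m and z of plate_center in the frame of nest below 0.003 m and angle between plate_center's own z axis and vertical below 0.04 rad and velocity of joint sled between -0.01 and 0.01 m/s); the robot touches nothing.
It fails at once if the sled is shoved faster than 0.35 m/s (velocity of joint sled above 0.35 m/s).
It fails at once if a bystander is knocked over or shifted more than 30 mm (distance of any of reagent_bottle, tip_box, vial_rack from where it was at the start of the episode above 0.03 m or angle between any of reagent_bottle, tip_box, vial_rack's own z axis and vertical above 0.5 rad).
It also fails if it takes over 51 s, if anything falls off the work surface, if the arm or the gripper's body presses on something with over 40 N, if the wrist force passes 120 N, or if a joint passes its speed limit or range.

## Robot

A 6-joint arm with a two-finger parallel gripper is mounted at the origin on the work surface. World frame = base frame: x ahead of the robot, y to its left, z up, the work surface at z = 0. Lengths are in m, angles in rad, forces in N, time in s.
With the tool pointing down it reaches from about 0.375 to 0.975 m from the base axis. Payload 3.8 kg.
Tool frame: the origin (TCP) lies midway between the tips of the shut fingers; the grasp point (between the pads) lies 19 mm behind it; x points along the fingers, y is the direction in which the jaws open and shut, and the axes are right-handed (so a half turn about x gives the same grasp; the last joint's range is limited). The gripper opens to 85 mm and grips with 20 to 120 N. Pads are 22 mm wide; open, the fingers measure 114 mm over their backs; the gripper's body (76 mm by 85 mm) begins 54 mm behind the grasp point. The pads swing forward as they close: fully open they stand 13 mm farther back than shut.
Start: joints at [-1.318, 0.264, 1.604, -0, 1.274, -0.037], TCP at [0.193, -0.647, 0.231] pointing down, gripper open.
Joint ranges: [-2.63, 2.63], [-0.94, 2.18], [0.31, 2.57], [-1.31, 4.45], [0, 2.66], [-2.55, 2.55]. Speed limits (rad/s): [2.57, 2.57, 3.14, 3.14, 3.14, 3.14].

## Interface

Orientations are given as a rotation vector (axis times angle).
In Python, from workcell import read_state, read_camera, get_calibration, finish_job gives the robot as it stands. The module is installed in compiled form; this text tells all that it offers.
- The arm moves only by the shell command python3 -m creep 'ROWS' [FORCE]. ROWS is JSON, a list of rows, each a list of 3 entries, a list of its own where there are three numbers: the closure in counts, from 0 (fully open) to 255 (shut), then the shift along the world's x, y, z in mm, then the turn about the world's z in rad. In form: [[hand, [tx, ty, tz], spin], ...]. A call has exactly 8 rows; each row shifts and turns the commanded pose from where the row before left it; what a row does not reach is not made up. A row lasts 1/12 s, in which the tool goes at most 41.7 mm and 7.16 degrees, less where a joint would pass 70% of its speed; a pose out of reach is approached as far as the arm can. A call is refused whole if a number of a shift passes 41.7 or a number of a turn 0.125, either way. A call with a gripper value outside its range is refused whole. The fingers move at their own pace and stop on an object; FORCE is the grip in N (left out, the last holds). Time passes only in rows, so rows that do not move let the fingers close, or fill a call up. It gives the time, the measured TCP pose, the force and the opening at its end, in the units of the state.
- read_state(): the state, without advancing time (a new reading comes with each control period).
- read_camera(name): name is "side" or "top" or "wrist"; returns (picture, depth): 384x512x3 uint8, blue, green, red; 384x512 float32, m along the optical axis (not along the pixel's ray), 0 where there is no reading.
- get_calibration(name): a dict with "K" (3x3 intrinsics, pixels), "eye" and "orientation" of the camera in the world. Camera axes: x right, y down, z forward; pixel columns grow to the right and rows downward; lengths in m; the calibration is good to about 2 mm. A picture is of the moment at which its call begins: read the wrist's pose just before it. get_calibration takes no time and is no camera call; for the wrist camera it gives the pose at the moment of the call.
- finish_job(): hands the job in, once; it reports no verdict.
The state is a dict: "time": time; "q": joint angles; "joint_vel": joint speeds; "joint_torque": joint torques, N m; "tool_pos": TCP position; "tcp_rot": TCP orientation; "wrist_force": force on the tool from outside, world axes, zero at the start; "torque": the same for the moment, N m; "width": opening from 0.0 (shut) to 1.0 (fully open).
Only numpy, scipy, OpenCV 4.12 (cv2) and the standard library are available. Lean on these libraries where they do the work, as an engineer would, in place of code of your own. Each camera call takes 0.05 s, during which the arm holds its last target.

## Working session

There is one attempt and no reset: what is moved stays moved. The work goes in short steps, Python scripts to look and compute and a shell command to move; the robot and the scene stay as the last step left them, time stands still between calls to the robot, and variables do not carry over. Pictures are saved under pics/ and viewed, and the job is handed in when it is done.

```bash
mkdir -p pics; python3 - <<'E'
from workcell import *
import cv2,numpy as np
s=read_state();print(s)
for n in("top","side"):
    im,d=read_camera(n);cv2.imwrite(f"pics/{n}0.png",im);np.save(f"{n}0.npy",d);c=get_calibration(n);print(n,c)
E
```

```text
{'time': 0.0, 'q': array([-1.31790009e+00,  2.64761660e-01,  1.60541433e+00, -2.41073579e-05,
        1.27369827e+00, -3.69117549e-02]), 'joint_vel': array([ 0.00054594, -0.00143665, -0.00048644,  0.00097995, -0.00045235,
        0.00149054]), 'joint_torque': array([-2.49815574e-03, -5.15117812e+01, -3.67316043e+01, -3.46101087e-04,
        1.28512413e-02,  3.02990725e-05]), 'tool_pos': array([ 0.19268831, -0.64612858,  0.22993452]), 'tcp_rot': array([ 2.06649993,  0.30397241, -2.06706142]), 'wrist_force': array([-0.22077331,  0.66213017,  0.09514909]), 'torque': array([0.04352238, 0.02146436, 0.033912  ]), 'width': 1.0016781423531123}
top {'K': array([[444.16712461,   0.        , 252.55843641],
       [  0.        , 444.16712461, 194.05193286],
       [  0.        ,   0.        ,   1.        ]]), 'eye': array([ 0.49077317, -0.03242886,  1.18540884]), 'orientation': array([-2.13699284,  2.1592643 , -0.10254756])}
side {'K': array([[423.05449844,   0.        , 249.07723296],
       [  0.        , 423.05449844, 200.14042077],
       [  0.        ,   0.        ,   1.        ]]), 'eye': array([ 0.52392673, -0.65904494,  0.8516759 ]), 'orientation': array([-2.43932163,  0.12357043, -0.05972279])}
```

View pics/top0.png

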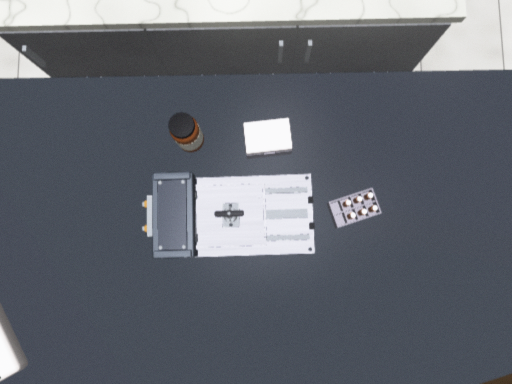

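View pics/side0.png

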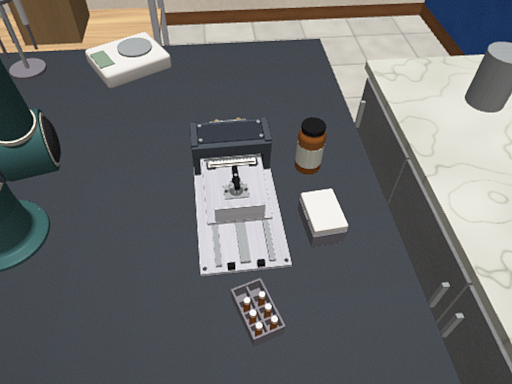

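```bash
cat > h.py <<'E'
import numpy as np,cv2
from workcell import *
from scipy.spatial.transform import Rotation as R
def world(c,u,v,z=None,d=None):
    K=np.array(c["K"]);M=R.from_rotvec(c["orientation"]).as_matrix()
    r=M@np.array([(u-K[0,2])/K[0,0],(v-K[1,2])/K[1,1],1.])
    e=np.array(c["eye"])
    t=d if d is not None else (z-e[2])/r[2]
    return e+t*r
def crop(im,x0,y0,x1,y1,f,name):
    c=cv2.resize(im[y0:y1,x0:x1],None,fx=f,fy=f,interpolation=cv2.INTER_CUBIC);cv2.imwrite(name,c)
E
python3 - <<'E'
from h import *
crop(cv2.imread("pics/top0.png"),140,165,330,265,4,"pics/topc.png")
crop(cv2.imread("pics/side0.png"),180,110,300,280,3.5,"pics/sidec.png")
c=get_calibration("top");d=np.load("top0.npy")
def dump(z0,z1):
    pts=[]
    for v in range(100,260):
        for u in range(140,390):
            if d[v,u]>0:
                p=world(c,u,v,d=d[v,u])
                if z0<p[2]<z1: pts.append([u,v,*p])
    return np.array(pts)
P=dump(0.015,.2)
for u,v in((214,213),(229,213),(243,213),(180,215),(270,135),(185,125),(355,207),(300,215),(260,190)):
    print(u,v,world(c,u,v,d=d[v,u]).round(4))
E
```

```text
214 213 [0.5758 0.0886 0.1003]
229 213 [0.5752 0.0515 0.1025]
243 213 [0.5753 0.0175 0.0972]
180 215 [0.5701 0.168  0.1234]
270 135 [ 0.7776 -0.052   0.0691]
185 125 [0.7847 0.1533 0.1496]
355 207 [ 0.5927 -0.2699  0.0334]
300 215 [ 0.574 -0.128  0.026]
260 190 [ 0.6397 -0.0245  0.0358]
```

View pics/topc.png

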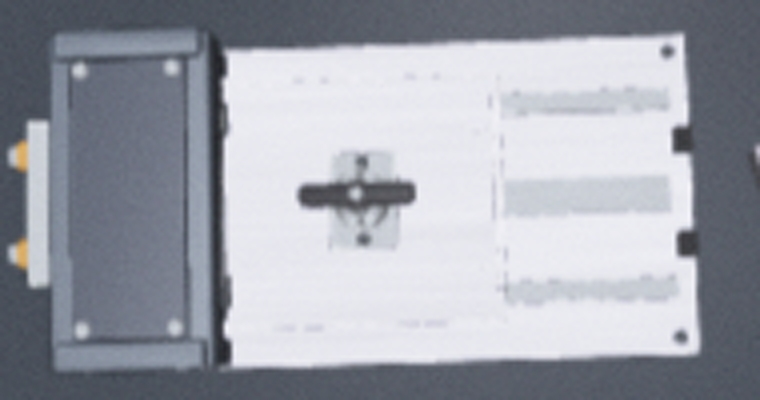

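View pics/sidec.png

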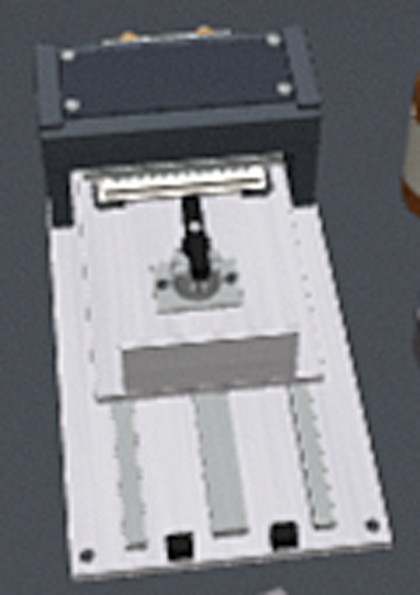

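```bash
python3 - <<'E'
from h import *
c=get_calibration("top")
f=lambda x,y,z:world(c,140+(x+.5)/4-.5,165+(y+.5)/4-.5,z).round(4)
a=f(298,193.5,.101);b=f(415,192,.101);print("bar",a,b,(a+b)/2,f(356,193,.101))
print("base", f(683,35,.02),f(700,353,.02),f(225,50,.02),f(230,367,.02))
print("head",f(50,30,.128),f(52,370,.128),f(212,30,.128),f(215,370,.128))
c2=get_calibration("side")
g=lambda x,y,z:world(c2,180+(x+.5)/3.5-.5,110+(y+.5)/3.5-.5,z).round(4)
print("flange top",g(121,346,.087),g(298,332,.087),"stem top",g(194,227,.101))
print("screws", f(363,161,.06),f(363,239,.06))
print("holes",f(667,50,.015),f(680,336,.015))
E
```

```text
bar [0.5757 0.0882 0.101 ] [0.5759 0.0164 0.101 ] [0.5758 0.0523 0.101 ] [0.5757 0.0526 0.101 ]
base [ 0.6845 -0.1583  0.02  ] [ 0.4756 -0.1642  0.02  ] [0.6784 0.1461 0.02  ] [0.4692 0.1415 0.02  ]
head [0.6747 0.2361 0.128 ] [0.4703 0.2312 0.128 ] [0.6734 0.1375 0.128 ] [0.4695 0.1342 0.128 ]
flange top [ 0.5163 -0.0368  0.087 ] [ 0.6348 -0.0362  0.087 ] stem top [0.5727 0.0537 0.101 ]
screws [0.5993 0.0513 0.06  ] [0.5496 0.0514 0.06  ]
holes [ 0.6754 -0.148   0.015 ] [ 0.4867 -0.1521  0.015 ]
```

```bash
python3 - <<'E'
from h import *
s=read_state();print(R.from_rotvec(s['tcp_rot']).as_matrix().round(3))
im,d=read_camera("wrist");cv2.imwrite("pics/w0.png",im)
c=get_calibration("wrist");print(c['eye']-s['tool_pos'],R.from_rotvec(c['orientation']).as_matrix().round(2))
E
```

```text
[[-0.001  0.286 -0.958]
 [ 0.002 -0.958 -0.286]
 [-1.    -0.002 -0.   ]]
[0.06614071 0.02014689 0.14326959] [[ 0.29 -0.92 -0.26]
 [-0.96 -0.28 -0.08]
 [-0.    0.27 -0.96]]
```

```bash
r='[0,[16,29,0],0.054]'; python3 -m creep '[[0,[16,29,0],0.054],[0,[16,29,0],0.054],[0,[16,29,0],0.054],[0,[16,29,0],0.054],[0,[16,29,0],0.054],[0,[16,29,0],0.054],[0,[16,29,0],0.054],[0,[16,29,0],0.054]]' 40
python3 -m creep '[[0,[16,29,0],0.054],[0,[16,29,0],0.054],[0,[16,29,0],0.054],[0,[16,29,0],0.054],[0,[16,29,0],0.054],[0,[16,29,0],0.054],[0,[16,29,0],0.054],[0,[16,29,0],0.054]]'
```

```text
time: 0.82
tool_pos: [0.3212, -0.4132, 0.2309]
tcp_rot: [1.8, 0.682, -1.8]
wrist_force: [0.8, -0.3, 0.4]
width: 0.996
time: 1.48
tool_pos: [0.4491, -0.1812, 0.2311]
tcp_rot: [1.507, 0.984, -1.508]
wrist_force: [0.4, -0.1, -0.2]
width: 0.996
```

```bash
python3 -m creep '[[0,[16,29,0],0.054],[0,[16,29,0],0.054],[0,[16,29,0],0.054],[0,[16,29,0],0.054],[0,[16,29,0],0.054],[0,[16,29,0],0.054],[0,[16,29,0],0.054],[0,[16,29,0],0.054]]'
python3 -m creep '[[0,[0,0,-10],0],[0,[0,0,-10],0],[0,[0,0,-10],0],[0,[0,0,-10],0],[0,[0,0,0],0],[0,[0,0,0],0],[0,[0,0,0],0],[0,[0,0,0],0]]'
python3 - <<'E'
from h import *
s=read_state();M=R.from_rotvec(s['tcp_rot']).as_matrix();print(s['tool_pos'],M.round(3),s['q'],s['wrist_force'])
im,d=read_camera("wrist");cv2.imwrite("pics/w1.png",im);np.save("w1.npy",d)
c=get_calibration("wrist");np.savez("w1c.npz",**c)
im,d=read_camera("top");crop(im,140,100,340,265,4,"pics/t1.png")
E
```

```text
time: 2.15
tool_pos: [0.5772, 0.0508, 0.231]
tcp_rot: [1.196, 1.218, -1.196]
wrist_force: [0.2, -1.5, 0.4]
width: 1.0
time: 2.82
tool_pos: [0.5772, 0.0485, 0.192]
tcp_rot: [1.2, 1.215, -1.198]
wrist_force: [-0.1, -0.9, 0.2]
width: 1.004
[0.57724257 0.04851637 0.1920313 ] [[ 0.001  1.     0.014]
 [ 0.     0.014 -1.   ]
 [-1.     0.001 -0.   ]] [ 4.08734540e-02  1.11479498e-01  1.85761413e+00 -3.58450280e-05
  1.17121295e+00  2.70025956e-02] [-0.14870208 -0.86840744  0.17357279]
```

View pics/w1.png

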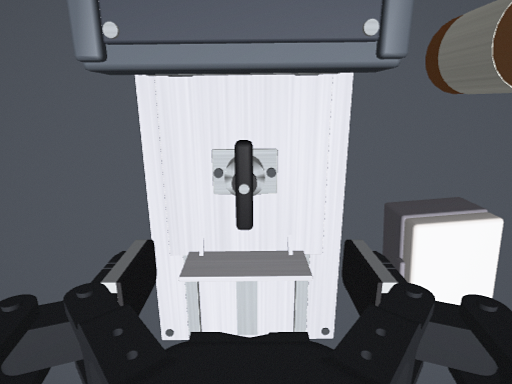

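```bash
python3 - <<'E'
from h import *
c=np.load("w1c.npz")
for n,u,v,z in (("stem",244,189,.102),("barN",244,229,.101),("barF",244,141,.101),("flL",189,252,.087),("flR",304,252,.087),("screwL",219,173,.06),("screwR",271,172.5,.06),("hdL",110,30,.128),("hdR",372,27,.128)):
    print(n,world(c,u,v,z).round(4))
E
```

```text
stem [0.5738 0.0528 0.102 ]
barN [0.5741 0.0191 0.101 ]
barF [0.5734 0.0895 0.101 ]
flL [ 0.5264 -0.009   0.087 ]
flR [ 0.6264 -0.0076  0.087 ]
screwL [0.5508 0.0555 0.06  ]
screwR [0.5974 0.0567 0.06  ]
hdL [0.4927 0.1579 0.128 ]
hdR [0.6496 0.1619 0.128 ]
```

```bash
python3 -m creep '[[0,[-1.5,2,-15],0.006],[0,[-1,2,-15],0],[0,[0,0,-15],0],[0,[0,0,-15],0],[0,[0,0,-15],0],[0,[0,0,-15],0],[0,[0,0,-15],0],[0,[0,0,0],0]]'
python3 -m creep '[[0,[0,0,-5],0],[0,[0,0,-5],0],[0,[0,0,0],0],[60,[0,0,0],0],[120,[0,0,0],0],[150,[0,0,0],0],[150,[0,0,0],0],[150,[0,0,0],0]]'
python3 - <<'E'
from h import *
s=read_state();print(s['tool_pos'],s['wrist_force'],s['width'])
im,d=read_camera("wrist");cv2.imwrite("pics/w2.png",im)
im,d=read_camera("side");crop(im,160,90,310,280,3.1,"pics/s2.png")
E
```

```text
time: 3.58
tool_pos: [0.5721, 0.053, 0.0835]
tcp_rot: [1.191, 1.223, -1.198]
wrist_force: [-1.7, -0.3, 0.4]
width: 1.0
time: 4.25
tool_pos: [0.5746, 0.0532, 0.0767]
tcp_rot: [1.194, 1.219, -1.193]
wrist_force: [-0.1, -0.2, 0.4]
width: 0.412
[0.57462427 0.05316822 0.07666836] [-0.08921784 -0.17962841  0.42825364] 0.41187075110847554
```

View pics/w2.png

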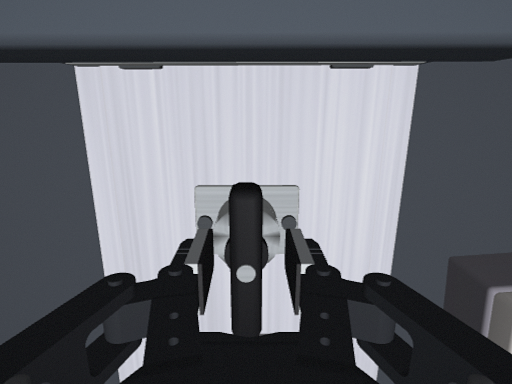

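View pics/s2.png

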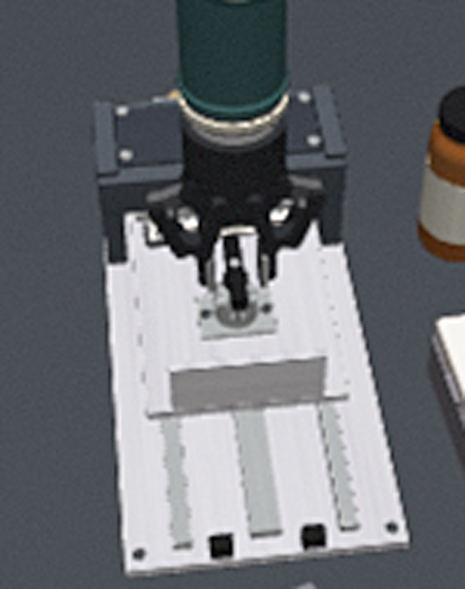

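The bar (u≈247) sits between the pads (u≈205 and 297), well centred. Closing.

```bash
python3 -m creep '[[180,[0,0,0],0],[200,[0,0,0],0],[220,[0,0,0],0],[235,[0,0,0],0],[255,[0,0,0],0],[255,[0,0,0],0],[255,[0,0,0],0],[255,[0,0,0],0]]' 60
python3 -m creep '[[255,[0,0,2],0],[255,[0,0,2],0],[255,[0,0,2],0],[255,[0,0,2],0],[255,[0,0,2],0],[255,[0,0,2],0],[255,[0,0,2.5],0],[255,[0,0,0],0]]'
python3 - <<'E'
from h import *
s=read_state();print(s['tool_pos'],s['wrist_force'],s['torque'],s['width'])
im,d=read_camera("wrist");cv2.imwrite("pics/w3.png",im)
E
```

```text
time: 5.02
tool_pos: [0.5734, 0.0532, 0.0765]
tcp_rot: [1.193, 1.221, -1.195]
wrist_force: [-6.1, 0.2, 4.8]
width: 0.151
time: 5.68
tool_pos: [0.5733, 0.0532, 0.0903]
tcp_rot: [1.193, 1.221, -1.195]
wrist_force: [-0.7, -0.0, -12.4]
width: 0.149
[0.57332812 0.05315384 0.0903026 ] [ -0.68838965  -0.03953964 -12.36530987] [ 0.06790927  0.21439417 -0.01124344] 0.14943938987819053
```

View pics/w3.png

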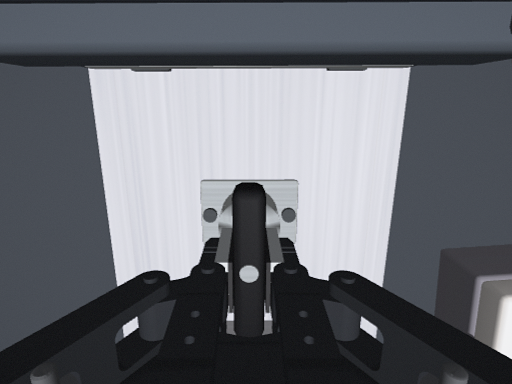

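```bash
python3 -m creep '[[255,[-0.6,0,1],0],[255,[-0.6,0,0.5],0],[255,[0,0,0],0.05],[255,[0,0,0],0.08],[255,[0,0,0],0.11],[255,[0,0,0],0.11],[255,[0,0,0],0.11],[255,[0,0,0],0.11]]'
python3 - <<'E'
from h import *
s=read_state();print(s['tool_pos'],s['wrist_force'],s['torque'],s['width'],R.from_rotvec(s['tcp_rot']).as_matrix()[:,1],s['q'])
im,d=read_camera("wrist");cv2.imwrite("pics/w4.png",im)
E
```

```text
time: 6.4
tool_pos: [0.5727, 0.053, 0.092]
tcp_rot: [0.759, 1.435, -0.76]
wrist_force: [-1.4, -0.0, -12.3]
width: 0.148
[0.57272235 0.05299601 0.09195834] [ -1.38377333  -0.04487369 -12.26088867] [-0.01644747  0.09520166 -0.11167824] 0.1483663775772417 [ 0.82733663  0.56170568 -0.00090958] [ 4.91004496e-02  2.03576785e-01  1.95168149e+00 -2.67039757e-04
  9.87263776e-01 -5.47198472e-01]
```

View pics/w4.png

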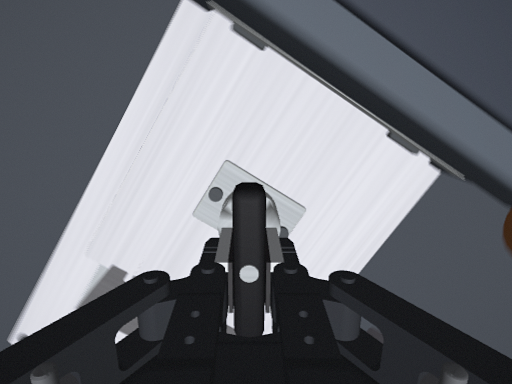

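The bar turns with the hand (the base is rotated about 34° in view while the bar stays upright in the picture). Continuing the turn: total 0.57 so far, 1.0 left.

```bash
python3 -m creep '[[255,[0,0,0],0.11],[255,[0,0,0],0.11],[255,[0,0,0],0.11],[255,[0,0,0],0.11],[255,[0,0,0],0.11],[255,[0,0,0],0.11],[255,[0,0,0],0.11],[255,[0,0,0],0.11]]'
python3 -m creep '[[255,[0,0,0],0.08],[255,[0,0,0],0.04],[255,[0,0,0],0],[255,[0,0,0],0],[255,[0,0,0],0],[255,[0,0,0],0],[255,[0,0,0],0],[255,[0,0,0],0]]'
python3 - <<'E'
from h import *
s=read_state();M=R.from_rotvec(s['tcp_rot']).as_matrix();print(s['tool_pos'],s['wrist_force'],s['torque'],s['width'],np.arctan2(M[1,1],M[0,1]),s['q'])
im,d=read_camera("wrist");cv2.imwrite("pics/w5.png",im)
E
```

```text
time: 7.12
tool_pos: [0.5723, 0.0522, 0.0917]
tcp_rot: [0.075, 1.571, -0.077]
wrist_force: [-2.1, -3.1, -12.2]
width: 0.151
time: 7.78
tool_pos: [0.5723, 0.0522, 0.0918]
tcp_rot: [-0.015, 1.573, 0.013]
wrist_force: [-2.6, -5.5, -12.8]
width: 0.149
[0.57226508 0.05216869 0.09177403] [ -2.63341571  -5.5411965  -12.80239141] [-0.72403087  0.36222907 -0.07984232] 0.14884225943815005 1.5885704048717333 [ 4.84755594e-02  2.03603898e-01  1.95204154e+00 -1.80014890e-03
  9.88040983e-01 -1.53910100e+00]
```

View pics/w5.png

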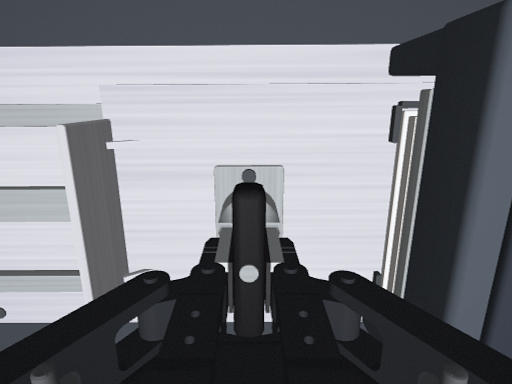

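```bash
python3 -m creep '[[255,[0,-0.7,-1],0],[255,[0,0,-1],0],[255,[0,0,-1],0],[255,[0,0,-1],0],[255,[0,0,-1],0],[255,[0,0,-1],0],[255,[0,0,0],0],[255,[0,0,0],0]]'
python3 - <<'E'
from h import *
s=read_state();M=R.from_rotvec(s['tcp_rot']).as_matrix();print(s['tool_pos'],s['wrist_force'],s['torque'],s['width'],np.arctan2(M[1,1],M[0,1]))
E
```

```text
time: 8.5
tool_pos: [0.5723, 0.0521, 0.086]
tcp_rot: [-0.016, 1.573, 0.015]
wrist_force: [-4.4, -2.9, -10.2]
width: 0.146
[0.57229032 0.05213754 0.08600174] [ -4.43864212  -2.88412079 -10.22811737] [-0.56348139  0.68339377 -0.04089258] 0.14623970633429484 1.590157611895013
```

```bash
python3 -m creep '[[225,[0,0,0],0],[205,[0,0,0],0],[180,[0,0,0],0],[140,[0,0,0],0],[100,[0,0,0],0],[100,[0,0,0],0],[100,[0,0,0],0],[100,[0,0,0],0]]'
python3 - <<'E'
from h import *
s=read_state();M=R.from_rotvec(s['tcp_rot']).as_matrix();print(s['tool_pos'],s['wrist_force'],s['torque'],s['width'])
im,d=read_camera("wrist");cv2.imwrite("pics/w6.png",im)
E
```

```text
time: 9.17
tool_pos: [0.5737, 0.0526, 0.0868]
tcp_rot: [-0.016, 1.57, 0.016]
wrist_force: [0.5, -0.8, -0.0]
width: 0.61
[0.57367696 0.05258815 0.08678537] [ 0.54659271 -0.78925863 -0.04835117] [0.01268328 0.05212597 0.00651971] 0.61035649412564
```

View pics/w6.png

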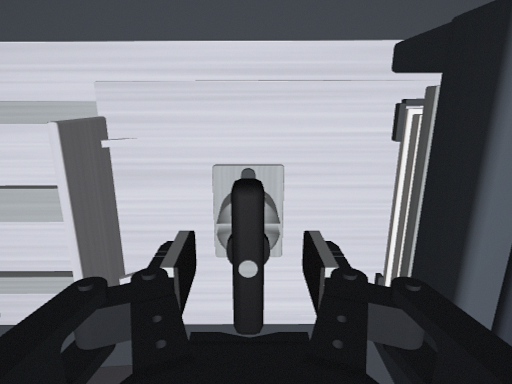

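```bash
python3 -m creep '[[100,[0,0,5],0],[100,[0,0,8],0],[100,[0,0,12],0],[100,[0,0,12],0],[100,[0,0,12],0],[100,[0,0,12],0],[100,[0,0,12],0],[100,[0,0,0],0]]'
python3 - <<'E'
from h import *
s=read_state();print(s['tool_pos'],s['wrist_force'])
im,d=read_camera("wrist");cv2.imwrite("pics/w7.png",im);c=get_calibration("wrist");np.savez("w7c.npz",**c)
for u,v in((248,150),(248,170),(248,190),(248,210),(248,230)): print(u,v,world(c,u,v,d=d[v,u]).round(4))
im,d=read_camera("side");crop(im,160,90,310,280,3.1,"pics/s7.png")
E
```

```text
time: 9.88
tool_pos: [0.5756, 0.0526, 0.1635]
tcp_rot: [-0.016, 1.564, 0.016]
wrist_force: [-0.2, 0.5, 0.0]
width: 0.606
[0.57556555 0.05257861 0.16348203] [-0.18681373  0.47160678  0.02520372]
248 150 [0.5364 0.0521 0.1057]
248 170 [0.5488 0.0524 0.1084]
248 190 [0.562  0.0526 0.1089]
248 210 [0.5755 0.0529 0.1096]
248 230 [0.5904 0.0532 0.108 ]
```

View pics/w7.png

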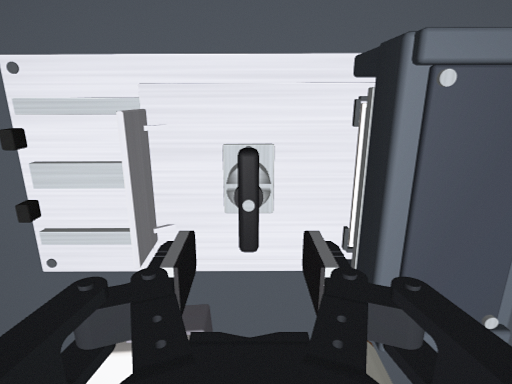

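View pics/s7.png

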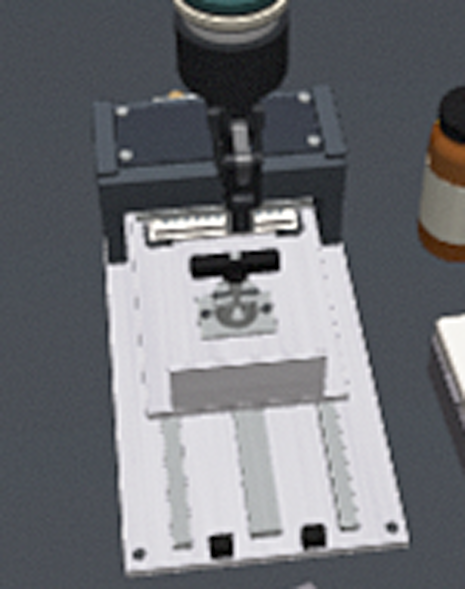

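The plunger rests about 9 mm up (bar top z≈0.1095), the bar is square to the sliding direction and the sled hasn't moved. Next, shut the fingers, move between the bar and the flange, and check before descending.

```bash
python3 -m creep '[[255,[0,-10,0],0],[255,[0,-12,0],0],[255,[0,-12,0],0],[255,[0,-12,0],0],[255,[0,-12,0],0],[255,[0,0,0],0],[255,[0,0,0],0],[255,[0,0,0],0]]'
python3 - <<'E'
from h import *
s=read_state();print(s['tool_pos'],s['wrist_force'],s['width'])
im,d=read_camera("wrist");cv2.imwrite("pics/w8.png",im);c=get_calibration("wrist");np.savez("w8c.npz",**c);np.save("w8.npy",d)
E
```

```text
time: 10.65
tool_pos: [0.5732, -0.0058, 0.1592]
tcp_rot: [-0.015, 1.571, 0.015]
wrist_force: [0.1, 0.2, 0.4]
width: -0.002
[ 0.57316096 -0.00581409  0.15918968] [0.07795755 0.24009778 0.43768038] -0.0015305952757547116
```

View pics/w8.png

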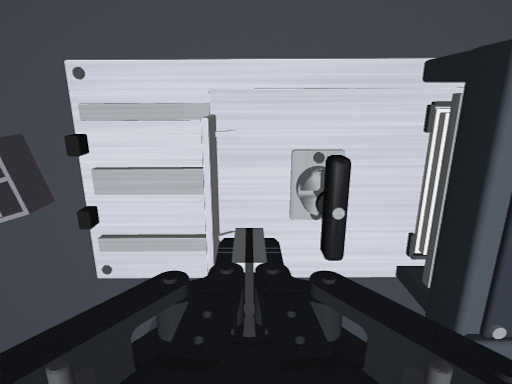

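```bash
python3 - <<'E'
from h import *
c=np.load("w8c.npz");d=np.load("w8.npy")
for u,v in((203,118),(209,118),(214,118),(205,200),(210,200)):
    print(u,v,world(c,u,v,.087).round(4),d[v,u] and world(c,u,v,d=d[v,u]).round(4))
E
```

```text
203 118 [ 0.5161 -0.0364  0.087 ] [ 0.5161 -0.0363  0.0877]
209 118 [ 0.5161 -0.0324  0.087 ] [ 0.5166 -0.0336  0.0771]
214 118 [ 0.516 -0.029  0.087] [ 0.5182 -0.0333  0.0468]
205 200 [ 0.5737 -0.0361  0.087 ] [ 0.5736 -0.036   0.0873]
210 200 [ 0.5736 -0.0325  0.087 ] [ 0.5735 -0.0324  0.0874]
```

```bash
python3 -m creep '[[255,[0.5,0,-10],0],[255,[0.5,0,-15],0],[255,[0.5,0,-15],0],[255,[0.5,0,-15],0],[255,[0.5,0,-15],0],[255,[0.5,0,-15],0],[255,[0,0,-13],0],[255,[0,0,0],0]]'
python3 - <<'E'
from h import *
s=read_state();print(s['tool_pos'],s['wrist_force'],s['width'])
im,d=read_camera("side");crop(im,160,90,310,280,3.1,"pics/s9.png")
E
```

```text
time: 11.37
tool_pos: [0.5733, -0.0049, 0.0575]
tcp_rot: [-0.016, 1.577, 0.017]
wrist_force: [-0.9, -0.3, 0.6]
width: 0.002
[ 0.57330401 -0.00489065  0.05748373] [-0.94481937 -0.29146865  0.59462402] 0.0021469700875127477
```

View pics/s9.png

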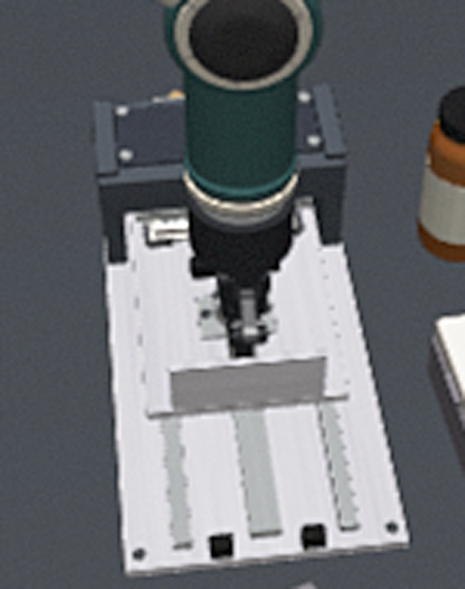

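```bash
python3 -m creep '[[255,[0.5,-1.5,0],0],[255,[0.5,-1.5,0],0],[255,[0.5,-1.5,0],0],[255,[0.5,-1.5,0],0],[255,[0,-1.5,0],0],[255,[0,-1.5,0],0],[255,[0,-1.5,0],0],[255,[0,-1.5,0],0]]'
python3 -m creep '[[255,[0,-2,0],0],[255,[0,-2,0],0],[255,[0,-2,0],0],[255,[0,-2,0],0],[255,[0,-2,0],0],[255,[0,-2,0],0],[255,[0,-2,0],0],[255,[0,-2,0],0]]'
python3 - <<'E'
from h import *
s=read_state();print(s['tool_pos'],s['wrist_force'],s['width'])
im,d=read_camera("side");crop(im,160,90,310,280,3.1,"pics/s10.png")
E
```

```text
time: 12.08
tool_pos: [0.5782, -0.0177, 0.0614]
tcp_rot: [-0.016, 1.571, 0.016]
wrist_force: [-0.6, -1.6, -0.1]
width: 0.001
time: 12.75
tool_pos: [0.5785, -0.0337, 0.0613]
tcp_rot: [-0.016, 1.57, 0.016]
wrist_force: [1.7, 1.8, -0.5]
width: -0.001
[ 0.57845984 -0.0337233   0.06134354] [ 1.66744338  1.79213513 -0.52851261] -0.0012335092340223471
```

View pics/s10.png

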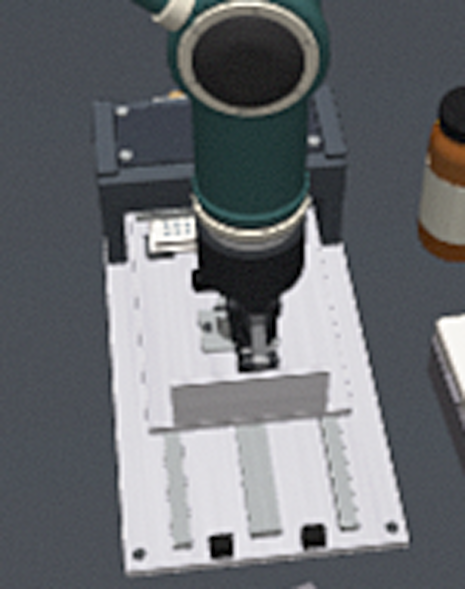

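```bash
python3 -m creep '[[255,[0,-3,0],0],[255,[0,-3.5,0],0],[255,[0.3,-4,0],0],[255,[0,-4,0],0],[255,[0.3,-4,0],0],[255,[0,-4,0],0],[255,[0,-4,0],0],[255,[0,-4,0],0]]'
python3 -m creep '[[255,[0,-4,0],0],[255,[0.3,-4,0],0],[255,[0,-4,0],0],[255,[0.3,-4,0],0],[255,[0,-4,0],0],[255,[0,-4,0],0],[255,[0,-3,0],0],[255,[0,-3,0],0]]'
python3 -m creep '[[255,[0,-2.5,0],0],[255,[0,-2.5,0],0],[255,[0,-2.5,0],0],[255,[0.3,-2.5,0],0],[255,[0.3,-2.5,0],0],[255,[0,-2.5,0],0],[255,[0,-2,0],0],[255,[0,-2,0],0]]'
python3 - <<'E'
from h import *
s=read_state();print(s['tool_pos'],s['wrist_force'],s['width'])
im,d=read_camera("side");crop(im,160,90,310,280,3.1,"pics/s11.png")
E
```

```text
time: 13.47
tool_pos: [0.5789, -0.0645, 0.0613]
tcp_rot: [-0.016, 1.57, 0.016]
wrist_force: [1.3, 2.7, -0.9]
width: 0.003
time: 14.13
tool_pos: [0.5795, -0.0944, 0.0613]
tcp_rot: [-0.016, 1.57, 0.016]
wrist_force: [0.6, 0.6, -0.7]
width: -0.0
time: 14.8
tool_pos: [0.5797, -0.1132, 0.0612]
tcp_rot: [-0.016, 1.571, 0.016]
wrist_force: [-0.4, 2.5, 0.7]
width: 0.001
[ 0.57972761 -0.11324789  0.06120166] [-0.3888804   2.46791921  0.69433199] 0.0014014646296631552
```

View pics/s11.png

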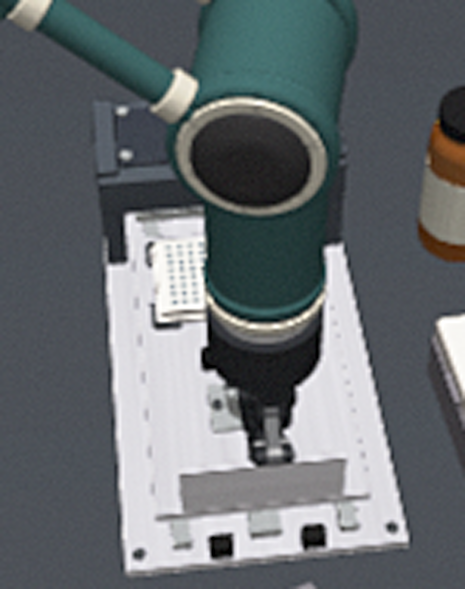

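```bash
python3 -m creep '[[255,[0,-2,0],0],[255,[0,-2,0],0],[255,[0,-2,0],0],[255,[0,-2,0],0],[255,[0,-1.5,0],0],[255,[0.2,-1.5,0],0],[255,[0,-1.5,0],0],[255,[0,-1.5,0],0]]'
python3 -m creep '[[255,[0,-1.5,0],0],[255,[0,-1.5,0],0],[255,[0,-1.5,0],0],[255,[0,-1,0],0],[255,[0,-1,0],0],[255,[0,-1,0],0],[255,[0,-0.5,0],0],[255,[0,-0.5,0],0]]'
```

```text
time: 15.52
tool_pos: [0.5801, -0.1272, 0.0612]
tcp_rot: [-0.016, 1.571, 0.016]
wrist_force: [0.7, 1.4, -1.4]
width: -0.0
time: 16.18
tool_pos: [0.5802, -0.1341, 0.0612]
tcp_rot: [-0.013, 1.571, 0.017]
wrist_force: [0.7, 7.9, 0.7]
width: -0.002
```

Force rises to 7.9 N: against the stops. A little more to seat it, then look.

```bash
python3 -m creep '[[255,[0,-0.5,0],0],[255,[0,-0.5,0],0],[255,[0,-0.5,0],0],[255,[0,-0.5,0],0],[255,[0,0,0],0],[255,[0,0,0],0],[255,[0,0,0],0],[255,[0,0,0],0]]'
python3 - <<'E'
from h import *
s=read_state();print(s['tool_pos'],s['wrist_force'])
E
python3 -m creep '[[255,[0,1,0],0],[255,[0,2,0],0],[255,[0,3,0],0],[255,[0,4,0],0],[255,[0,4,0],0],[255,[0,4,0],0],[255,[0,0,0],0],[255,[0,0,0],0]]'
python3 -m creep '[[255,[0,0,8],0],[255,[0,0,15],0],[255,[0,0,25],0],[255,[0,0,25],0],[255,[0,0,25],0],[255,[0,0,25],0],[255,[0,0,20],0],[255,[0,0,0],0]]'
python3 - <<'E'
from h import *
s=read_state();print(s['tool_pos'],s['wrist_force'])
im,d=read_camera("side");crop(im,160,90,310,280,3.1,"pics/s12.png")
im,d=read_camera("top");crop(im,130,100,330,265,4,"pics/t12.png");cv2.imwrite("pics/t12f.png",im);np.save("t12.npy",d)
im,d=read_camera("wrist");cv2.imwrite("pics/w12.png",im);np.save("w12.npy",d);np.savez("w12c.npz",**get_calibration("wrist"))
E
```

```text
time: 16.85
tool_pos: [0.5802, -0.1342, 0.0613]
tcp_rot: [-0.011, 1.571, 0.019]
wrist_force: [1.9, 12.8, 1.4]
width: -0.002
[ 0.58023126 -0.13419604  0.06126477] [ 1.85567803 12.83199401  1.37062558]
time: 17.52
tool_pos: [0.5801, -0.1194, 0.0613]
tcp_rot: [-0.016, 1.571, 0.016]
wrist_force: [-0.3, 0.4, -0.0]
width: 0.005
time: 18.18
tool_pos: [0.5835, -0.1206, 0.2109]
tcp_rot: [-0.018, 1.561, 0.013]
wrist_force: [0.8, -1.0, 0.3]
width: 0.0
[ 0.58349066 -0.12063562  0.21090532] [ 0.78950984 -0.99651981  0.34485272]
```

View pics/s12.png

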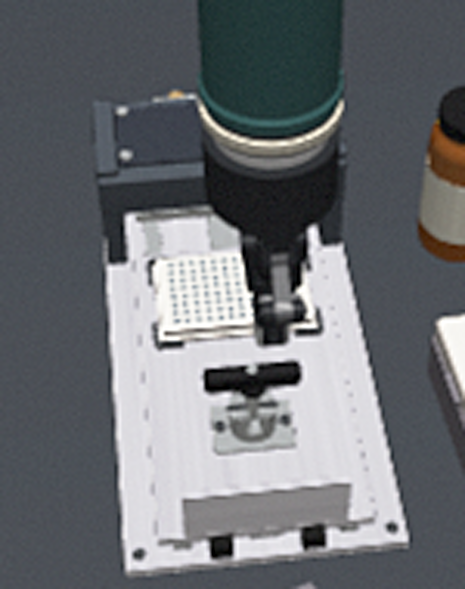

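View pics/t12.png

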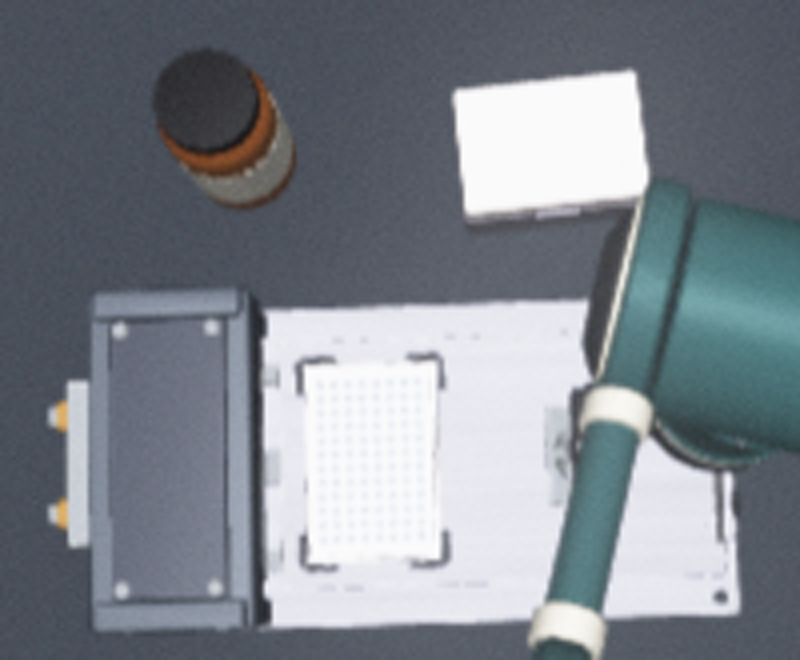

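View pics/w12.png

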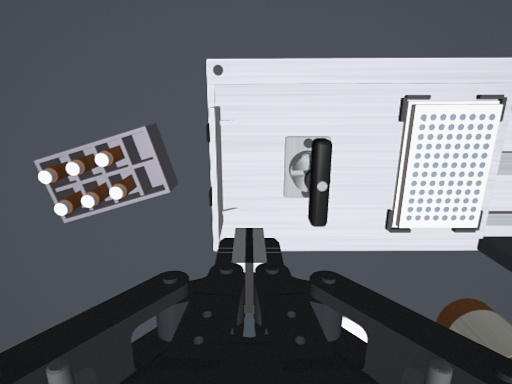

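```bash
python3 - <<'E'
from h import *
c=np.load("w12c.npz");d=np.load("w12.npy")
for n,u,v in (("fl",211,150),("fl",215,150),("fl",219,150),("fl",215,200),("bar",321,145),("bar",320,215),("stem",322,186),("plate",415,105),("plate",497,105),("plate",400,223),("plate",485,223),("plate",450,165)):
    print(n,u,v,world(c,u,v,d=d[v,u]).round(4))
c=get_calibration("top");d=np.load("t12.npy")
Q=[(135,470,0) for _ in ()]
for x,y in((310,370),(430,370),(312,555),(435,555),(370,460)):
    u,v=130+x/4,100+y/4;i,j=round(v),round(u);print("top plate",world(c,j,i,d=d[i,j]).round(4))
E
```

```text
fl 211 150 [ 0.5514 -0.1509  0.0856]
fl 215 150 [ 0.5513 -0.1476  0.086 ]
fl 219 150 [ 0.5564 -0.1473  0.0524]
fl 215 200 [ 0.5951 -0.148   0.0859]
bar 321 145 [ 0.5424 -0.0647  0.1083]
bar 320 215 [ 0.599  -0.0607  0.108 ]
stem 322 186 [ 0.5743 -0.0615  0.1095]
plate 415 105 [0.5118 0.032  0.0494]
plate 497 105 [0.5103 0.1059 0.0509]
plate 400 223 [0.6275 0.0359 0.0494]
plate 485 223 [0.6309 0.1331 0.036 ]
plate 450 165 [0.5665 0.0741 0.0508]
top plate [0.6347 0.1103 0.0463]
top plate [0.634  0.0325 0.0447]
top plate [0.5134 0.109  0.0533]
top plate [0.5128 0.0307 0.0421]
top plate [0.5745 0.0737 0.0484]
```

```bash
python3 -c "
from workcell import *
s=read_state();print(s['time'],s['wrist_force'],s['joint_vel'].round(3));print(finish_job())"
```

```text
18.3333 [-1.20920239  0.27210331 -1.17386174] [ 0.001  0.022  0.029 -0.    -0.001 -0.   ]
the job is handed in; nothing more can be done
None
```

The sled is unlocked and fully out against its stops, with the plunger parked in its notch and the plate in its nest. I handed the job in at 18.3 s; no verdict is reported.

**What I did:**
- **Unlock:** I gripped the T-handle, lifted it about 15 mm, turned it +1.57 rad and lowered it into the rest notch. Then I opened the hand and lifted it clear before touching the sled.
- **Push:** I pushed the flange with shut fingers at no more than about 50 mm/s. Friction was about 2 N, rising to 13 N at the stops, where the tool stopped moving. Then I backed off and raised the hand.

**Last checks (camera depth):**

| Check | Reading |
|---|---|
| Sled travel | Flange inner face went from y = -0.033 to -0.148, so about 115 mm |
| Plunger | Top of bar at z ≈ 0.1095, a lift of about 9 mm; bar square to the sliding direction |
| Plate | Centre at about y = 0.074 (expected 0.073), inside its corner stops; top at 49–51 mm in the wrist view |
| Robot | Clear of everything |

- **Plate flatness:** the top camera's plate heights were noisier (42–53 mm), so I relied on the wrist camera for flatness. One wrist sample taken at the plate's edge read the sled surface instead.
- **Bystanders:** I saw no change in the bottle and tip box by eye. The vial rack was standing upright in the last wrist picture, but I did not measure its position again.

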